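# Uncover the jar crate and fill its empty cell

## Robot

A 6-joint arm with a two-finger parallel gripper is mounted at the origin on the work surface. World frame = base frame: x ahead of the robot, y to its left, z up, the work surface at z = 0. Lengths are in m, angles in rad, forces in N, time in s.
With the tool pointing down it reaches from about 0.35 to 0.775 m from the base axis. Payload 7.3 kg.
Tool frame: the origin (TCP) lies at the centre of the arm's flange, where the gripper is bolted on; the fingertips stand 178 mm ahead of it and the grasp point (between the pads) lies 159 mm ahead of it; z points along the fingers, y is the line along which they close (so a half turn about z gives the same grasp; the last joint's range is limited). The gripper opens to 92 mm and grips with 3 to 60 N. Pads are 19 mm wide; open, the fingers measure 130 mm over their backs; the gripper's body (75 mm by 190 mm) begins 47 mm behind the grasp point.
Start: joints at [-1.397, 0.342, 1.524, -0, 1.275, -0.146], TCP at [0.165, -0.498, 0.405] pointing down, gripper open.
Joint ranges: [-2.53, 2.53], [-0.77, 2.02], [0.04, 2.7], [-1, 4.14], [0.28, 2.66], [-3.11, 3.11]. Speed limits (rad/s): [2.57, 2.57, 3.14, 3.14, 3.14, 3.14].

## Interface

Orientations are given as [roll, pitch, yaw] about the fixed x, y, z axes, in that order (R = Rz(yaw) Ry(pitch) Rx(roll)).
In Python, from cell import telemetry, vision, ticket gives the robot as it stands.
- The arm moves only by the shell command python3 -m crank 'ROWS' [FORCE]. ROWS is JSON, a list of rows, each a list of 5 numbers: the gripper command: -1 is shut, 1 is fully open, values between are in proportion, then the shift along the tool's x, y, z in mm, then the turn about the tool's z in rad. In form: [[fingers, dx, dy, dz, roll], ...]. A call has 1 to 12 rows; each row is the pose to reach, as a shift and turn from the pose commanded when the call began, along the tool's axes at that moment; what a row does not reach only later rows make up. A row lasts 1/12 s, in which the tool goes at most 41.7 mm and 7.16 degrees, less where a joint would pass 70% of its speed; a pose out of reach is approached as far as the arm can. A call with a gripper value outside its range is refused whole. The fingers move at their own pace and stop on an object; FORCE is the grip in N (left out, the last holds). Time passes only in rows, so rows that repeat a pose let the fingers close. It gives the time, the measured TCP pose, the force, the opening and the grip force at its end, in the units of the state.
- telemetry.observe(): the state, without advancing time (a new reading comes with each control period).
- vision.read_camera(name): name is "side" or "top"; returns (picture, depth): 480x640x3 uint8, red, green, blue; 480x640 float32, m along the optical axis (not along the pixel's ray), 0 where there is no reading.
- vision.get_calibration(name): a dict with "camera_matrix" (3x3 intrinsics, pixels), "dist" ([k1, k2, p1, p2, k3] as OpenCV has them; the pictures are not rectified), "rvec" (rotation vector, rad) and "tvec" (3), from world to camera coordinates, as OpenCV has them. Camera axes: x right, y down, z forward; pixel columns grow to the right and rows downward; lengths in m; the calibration is good to about 2 mm. A picture is of the moment at which its call begins. get_calibration takes no time and is no camera call.
- ticket.hand_in(): hands the job in; it is judged then, once.
The state is a dict: "time": time; "qpos": joint angles; "qvel": joint speeds; "joint_efforts": joint torques, N m; "tool_pos": TCP position; "tool_rot": TCP orientation; "contact_force": force on the tool from outside, world axes, zero at the start; "torque": the same for the moment, N m; "opening": finger opening in m; "grip_force": force on a finger pad.
Only numpy, scipy, OpenCV 4.12 (cv2) and the standard library are available. Lean on these libraries where they do the work, as an engineer would, in place of code of your own. Each camera call takes 0.05 s, during which the arm holds its last target. There are 200 camera calls.

## Task

Lift the grey cover off the green four-cell jar crate and lay it, handle up, in the middle of the dark bench mat. Three of the uncovered cells hold a jar and one is empty: stand the loose amber jar of the same shape and size as the stored ones in the empty cell. Set it down on the cell's floor, do not drop it, and let go.

Things in the scene. Friction and masses are not known exactly. Their poses are not given: they have to be found in the camera images.
- cover: Grey channel-shaped cover, 92 (x) x 262 (y) x 45 mm, 0.3 kg: flat top, 40 mm skirts on the long sides. Origin: centre of its underside, at the skirts' lower edges; z up, y along the row of cells. Handle centred on top: bar 12 (x) x 90 (y) x 12 mm, its middle 77 mm above the origin. Lies loose on the crate's end plates, origin 60 mm above the bench; lift 45 mm straight up before moving sideways.
- jar: The loose jar to put away: round, amber with a white cap, 40 mm in diameter, 90 mm high, 0.12 kg; stands on the bench on the robot's side of crate and mat, in a row with a squat wide jar (48 mm high) and a square bottle (114 mm high). The three stored jars are the same. Origin: centre of its underside; z up.
- cell: The crate's empty cell, under the cover at first. Origin: centre of its floor, 6 mm above the bench; z up, y along the row. The fixed crate, 74 x 252 mm, has four cells in a row at 60 mm spacing, each 57 (y) x 68 mm (x) inside. Above the bench: long sides and partitions 40 mm, end plates 100 mm, stored jars' tops 96 mm.
- mat: Dark rubber bench mat, fixed, 130 (x) x 290 (y) x 3 mm, flat on the bench on the other side (left or right) from the crate. Origin: centre of its underside, on the bench; z up.
Mind the look-alikes: they are no part of the job. What is shaped like the jar but blue is not meant.

How it is judged:
By the outcome, as a careful person would: the job done as asked, in the order asked, and still so for the second after the job is handed in, with the robot touching nothing.
It also fails if it takes over 53 s, if anything falls off the work surface, if the arm or the gripper's body presses on something with over 40 N, if the wrist force passes 120 N, or if a joint passes its speed limit or range.

## Working session

There is one attempt and no reset: what is moved stays moved. The work goes in short steps, Python scripts to look and compute and a shell command to move; the robot and the scene stay as the last step left them, time stands still between calls to the robot, and variables do not carry over. Pictures are saved under pics/ and viewed, at most 10 in all, crops included, and the job is handed in when it is done.

```bash
ls; mkdir -p pics; python3 - <<'E'
from cell import telemetry, vision
import cv2
s=telemetry.observe(); print(s['time'],s['tool_pos'],s['tool_rot'],s['opening'])
for n in('top','side'):
    p,d=vision.read_camera(n); cv2.imwrite(f'pics/{n}0.png',p[...,::-1]); import numpy as np; np.save(f'pics/{n}0.npy',d)
    c=vision.get_calibration(n); R=cv2.Rodrigues(np.array(c['rvec'],float))[0]; print(n,-R.T@np.array(c['tvec']).ravel(), R.round(2).tolist(), c['dist'])
E
```

```text
pics
0.0 [ 0.16505098 -0.49821625  0.40403586] [-3.14000051e+00 -2.50467502e-04  3.19803156e-01] 0.09183217154525271
top [ 0.42472859 -0.0472627   0.95821027] [[0.01, -1.0, -0.02], [-1.0, -0.01, -0.06], [0.06, 0.02, -1.0]] [-0.15567321  0.          0.          0.          0.        ]
side [0.15822903 0.60804721 0.87357852] [[-0.89, -0.45, 0.0], [-0.33, 0.65, -0.68], [0.3, -0.61, -0.73]] [-0.14588526  0.          0.          0.          0.        ]
```

View pics/top0.png

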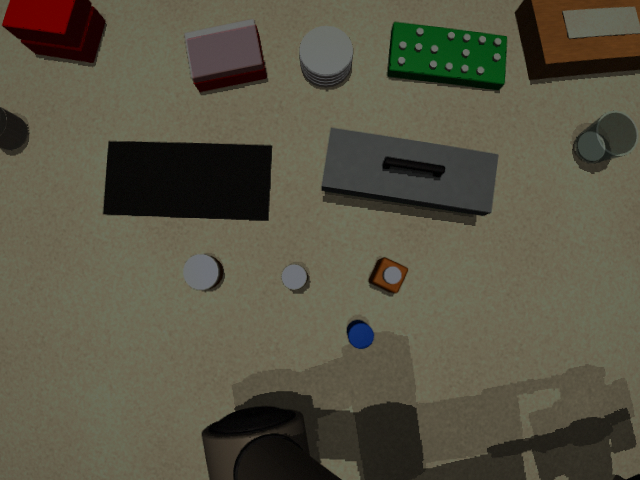

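View pics/side0.png

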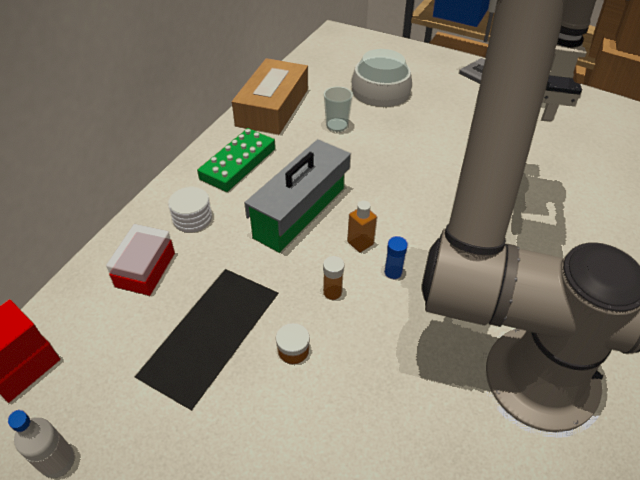

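The top view shows the mat at about (188,180), the cover's handle at (413,165), the amber jar's white cap at (294,277), the squat jar at (201,271), the square bottle at (390,275), and a blue decoy at (361,335). The side view agrees: the amber round jar is at (333,278).

```bash
cat > h.py <<'E'
import numpy as np, cv2
from cell import vision
def ray(name,px,z):
    c=vision.get_calibration(name); K=np.array(c['camera_matrix'],float); R=cv2.Rodrigues(np.array(c['rvec'],float))[0]
    o=-R.T@np.array(c['tvec'],float).ravel()
    u=cv2.undistortPoints(np.float32(px).reshape(-1,1,2),K,np.array(c['dist'],float)).reshape(-1,2)
    d=np.c_[u,np.ones(len(u))]@R
    return o+d*((z-o[2])/d[:,2])[:,None]
def rect(name,mask,z):
    """min-area rectangle of the mask's largest contour, on plane z: centre, size, long-axis angle"""
    c=max(cv2.findContours(mask.astype(np.uint8),0,2)[0],key=cv2.contourArea)
    w=ray(name,c.reshape(-1,2),z)[:,:2]
    b=cv2.boxPoints(cv2.minAreaRect((w*1000).astype(np.float32)))
    e=[b[1]-b[0],b[2]-b[1]]; e.sort(key=np.linalg.norm)
    return b.mean(0),[np.linalg.norm(v) for v in e],np.mod(np.arctan2(e[1][1],e[1][0]),np.pi)
def roi(m,x0,x1,y0,y1):
    o=np.zeros_like(m); o[y0:y1,x0:x1]=m[y0:y1,x0:x1]; return o
E
python3 - <<'E'
from h import *
p=cv2.imread('pics/top0.png').astype(int); mx=p.max(2); d=np.load('pics/top0.npy')
print(mx[180,190],p[150,360],p[165,413],p[277,294],p[208,400],p[250,294])
print('mat',rect('top',roi(mx<40,90,290,130,230),.003))
print('handle',rect('top',roi(mx<40,375,455,150,180),.143))
print('cover d',d[150,360],d[165,413],d[277,294])
q=roi(mx,310,510,120,208); dd=roi(d,310,510,120,225)
print('cover',rect('top',(dd>.8)&(dd<.875)|(q<0),.105))
print('cap',rect('top',roi((mx>110)&(p.max(2)-p.min(2)<50)&(d<.9),278,310,262,293),.09))
s=cv2.imread('pics/side0.png').astype(int)
print(s[266,333],ray('side',[[333,264]],.09),ray('top',[[294,277]],.09))
c=ray('side',[[287,177],[312,157],[287,184]],.143);print(c)
E
```

```text
8 [65 67 67] [15 15 17] [117 112 109] [40 49 52] [ 82 102 110]
mat (array([592.06177, 188.88046], dtype=float32), [np.float32(129.95706), np.float32(289.89795)], np.float32(1.5422976))
handle (array([ 586.91046, -177.00992], dtype=float32), [np.float32(22.476358), np.float32(91.22845)], np.float32(1.428947))
cover d 0.86138135 0.8222435 0.8671915
cover (array([ 591.1554 , -179.77832], dtype=float32), [np.float32(95.931015), np.float32(262.15207)], np.float32(1.4271772))
cap (array([428.35022  ,  -2.6910877], dtype=float32), [np.float32(35.033955), np.float32(35.098156)], np.float32(1.5824983))
[187 202 202] [[ 0.42553138 -0.00180916  0.09      ]] [[ 0.42758396 -0.00347902  0.09      ]]
[[ 0.58993657 -0.12747561  0.143     ]
 [ 0.57389837 -0.2080111   0.143     ]
 [ 0.57961958 -0.10864905  0.143     ]]
```

```bash
cat >> h.py <<'E'
def go(x,y,z,yaw=None):
    "mm shift in tool axes and roll to a TCP target; yaw = world angle of tool y (mod pi)"
    from cell import telemetry
    from scipy.spatial.transform import Rotation as Ro
    s=telemetry.observe(); R=Ro.from_euler('xyz',s['tool_rot']).as_matrix()
    r=0 if yaw is None else -((yaw-np.arctan2(R[1,1],R[0,1])+np.pi/2)%np.pi-np.pi/2)
    print((R.T@(np.array([x,y,z])-s['tool_pos'])*1000).round(1),'roll',round(r,3),'| t',s['time'],'pos',np.round(s['tool_pos'],4),'open',s['opening'],'F',np.round(s['contact_force'],1),'q6',round(s['qpos'][5],2))
E
python3 -c "
from h import *
go(.592,-.178,.36,-.1435)"
```

```text
[ 506.  -169.7   44.4] roll -1.107 | t 0.1 pos [ 0.1651 -0.4983  0.4041] open 0.09187611892326521 F [-0.3  0.2 -0.8] q6 -0.15
```

```bash
python3 -m crank '[[1,506,-170,44,-1.107],[1,506,-170,44,-1.107],[1,506,-170,44,-1.107],[1,506,-170,44,-1.107],[1,506,-170,44,-1.107],[1,506,-170,44,-1.107],[1,506,-170,44,-1.107],[1,506,-170,44,-1.107],[1,506,-170,44,-1.107],[1,506,-170,44,-1.107],[1,506,-170,44,-1.107],[1,506,-170,44,-1.107]]' 20
python3 -c "
from h import *
go(.592,-.178,.36,-.1435)"
```

```text
time: 1.1
tool_pos: [0.5649, -0.1975, 0.3631]
tool_rot: [-3.141, -0.0, 1.427]
contact_force: [0.7, -0.4, -0.8]
opening: 0.0919
grip_force: 0.0
[23.2 24.   3. ] roll -0.0 | t 1.1 pos [ 0.5649 -0.1975  0.3631] open 0.09189208344737095 F [ 0.7 -0.4 -0.8] q6 -0.32
```

```bash
python3 -m crank '[[1,23,24,3,0],[1,23,24,3,0],[1,23,24,3,0],[1,23,24,3,0]]'
python3 -c "
from h import *
go(.592,-.178,.296,-.1435)
p,d=vision.read_camera('side'); cv2.imwrite('pics/s1.png',p[100:300,150:470,::-1].repeat(2,0).repeat(2,1))"
```

```text
time: 1.43
tool_pos: [0.5904, -0.1799, 0.36]
tool_rot: [-3.14, 0.0, 1.427]
contact_force: [0.3, 0.3, -0.3]
opening: 0.0916
grip_force: 0.0
[ 2.1  1.4 64. ] roll -0.0 | t 1.4333 pos [ 0.5904 -0.1799  0.36  ] open 0.09159862289494744 F [ 0.3  0.3 -0.3] q6 -0.28
```

View pics/s1.png

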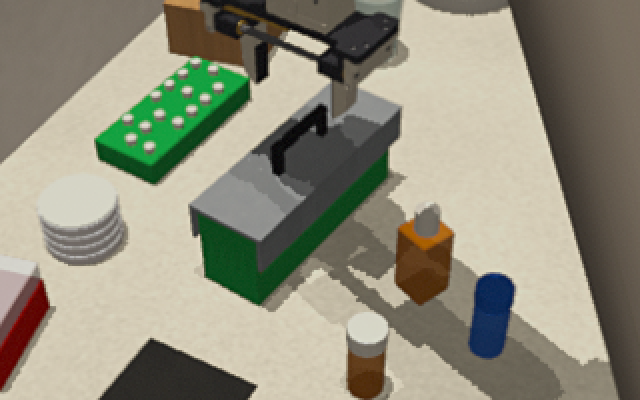

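The fingers straddle the handle, which is at crop (300,140), with pads at (260,65) and (343,95). Going down and closing.

```bash
python3 -m crank '[[1,2,1,25,0],[1,2,1,45,0],[1,2,1,64,0],[1,2,1,64,0],[1,2,1,64,0],[-1,2,1,64,0],[-1,2,1,64,0],[-1,2,1,64,0],[-1,2,1,64,0],[-1,2,1,64,0],[-1,2,1,64,0],[-1,2,1,64,0]]' 30
python3 -m crank '[[-1,0,0,0,0],[-1,0,0,0,0],[-1,0,0,0,0]]'
```

```text
time: 2.48
tool_pos: [0.5919, -0.178, 0.2968]
tool_rot: [3.141, 0.0, 1.427]
contact_force: [0.1, 0.0, -0.1]
opening: 0.0498
grip_force: 0.0
time: 2.73
tool_pos: [0.5919, -0.1781, 0.2966]
tool_rot: [-3.142, 0.0, 1.427]
contact_force: [0.4, -1.0, -0.1]
opening: 0.0298
grip_force: 0.0
```

```bash
python3 -m crank '[[-1,0,0,0,0],[-1,0,0,0,0],[-1,0,0,0,0],[-1,0,0,0,0],[-1,0,0,0,0],[-1,0,0,-10,0],[-1,0,0,-20,0],[-1,0,0,-35,0],[-1,0,0,-50,0],[-1,0,0,-70,0],[-1,0,0,-70,0],[-1,0,0,-70,0]]'
python3 - <<'E'
from h import *
go(.592,.189,.367,-.0285)
p,d=vision.read_camera('side'); cv2.imwrite('pics/s2.png',p[50:300,150:470,::-1].repeat(2,0).repeat(2,1))
E
```

```text
time: 3.73
tool_pos: [0.592, -0.1781, 0.3681]
tool_rot: [3.138, 0.001, 1.427]
contact_force: [0.1, -0.4, -3.9]
opening: 0.0116
grip_force: 30.0
[363.3 -52.7   0.6] roll -0.115 | t 3.7333 pos [ 0.592  -0.1781  0.3681] open 0.01157967074900192 F [ 0.1 -0.4 -3.9] q6 -0.27
```

View pics/s2.png

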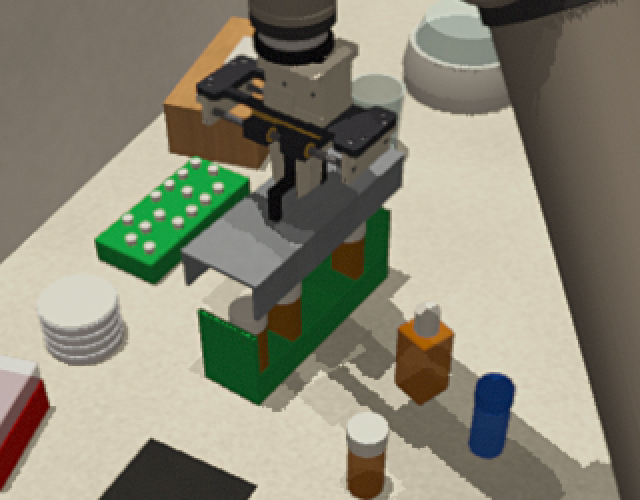

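The cover is lifted level at crop (295,225) and clear of the stored jars. Moving it to the mat.

```bash
python3 -m crank '[[-1,15,-2,0,-0.005],[-1,45,-7,0,-0.015],[-1,80,-12,0,-0.026],[-1,118,-17,0,-0.038],[-1,156,-23,0,-0.05],[-1,194,-28,0,-0.062],[-1,232,-34,0,-0.074],[-1,270,-39,0,-0.086],[-1,305,-44,0,-0.097],[-1,335,-49,0,-0.106],[-1,355,-52,0,-0.113],[-1,363,-53,0,-0.115]]'
python3 -m crank '[[-1,0,0,0,0],[-1,0,0,0,0],[-1,0,0,0,0]]'
python3 - <<'E'
from h import *
go(.592,.189,.239,-.0285)
p,d=vision.read_camera('top'); cv2.imwrite('pics/t1.png',p[...,::-1]); np.save('pics/t1.npy',d)
E
```

```text
time: 4.78
tool_pos: [0.5904, 0.1926, 0.365]
tool_rot: [-3.139, -0.001, 1.546]
contact_force: [-0.1, -0.4, -3.3]
opening: 0.0119
grip_force: 30.0
time: 5.03
tool_pos: [0.5916, 0.1876, 0.3661]
tool_rot: [-3.141, 0.001, 1.541]
contact_force: [1.2, -0.0, -2.8]
opening: 0.0115
grip_force: 30.0
[  1.5   0.5 127.1] roll -0.002 | t 5.0333 pos [0.5916 0.1876 0.3661] open 0.01148118381609445 F [ 1.2 -0.  -2.8] q6 0.21
```

View pics/t1.png

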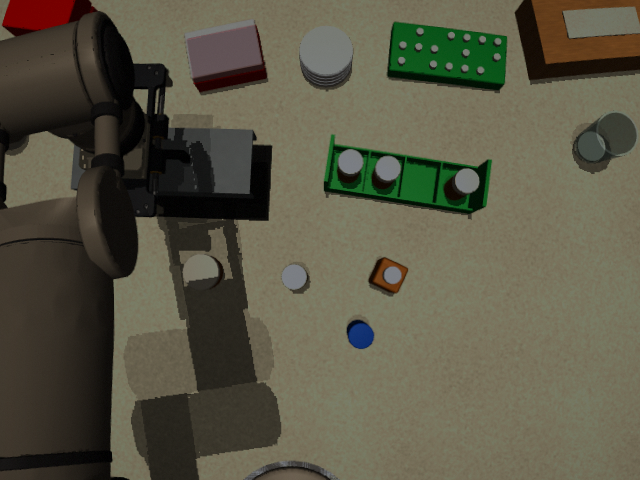

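The crate is uncovered: jars at (350,163), (387,171), (465,182), and the empty cell is third from left at about (420,181). The cover hangs over the mat. Lowering.

```bash
python3 -m crank '[[-1,1,0,25,0],[-1,1,0,55,0],[-1,1,0,85,0],[-1,1,0,105,0],[-1,1,0,115,0],[-1,1,0,120,0],[-1,1,0,123,0],[-1,1,0,123,0],[-1,1,0,123,0]]'
python3 - <<'E'
from h import *
go(.592,.189,.2396,-.0285)
p=cv2.imread('pics/t1.png').astype(int); d=np.load('pics/t1.npy')
# empty-cell: jar caps at z=.096
m=roi((p.min(2)>80),325,495,135,215)
P=[]
for c in cv2.findContours(m.astype(np.uint8),0,2)[0]:
    if cv2.contourArea(c)>150:
        q,w,a=rect('top',cv2.drawContours(np.zeros(m.shape,np.uint8),[c],-1,1,-1),.096); print('jar',q,w); P.append(q)
# crate green rim at z=.04 / end plates: all green
g=roi((p[...,1]>1.5*p[...,2])&(p[...,1]>1.5*p[...,0])&(p[...,1]>40),320,500,130,220)
print('crate',rect('top',g,.04))
# floor of the empty cell: bright green inner region
for z,(x,y) in((.006,(420,181)),): print('floor px',ray('top',[[x,y]],z),p[y,x],d[y,x])
cv2.imwrite('pics/c1.png',cv2.resize(cv2.imread('pics/t1.png')[125:220,315:500],None,fx=4,fy=4,interpolation=cv2.INTER_CUBIC))
E
```

```text
time: 5.83
tool_pos: [0.5921, 0.1896, 0.245]
tool_rot: [3.139, -0.0, 1.541]
contact_force: [1.3, 0.2, -3.4]
opening: 0.0119
grip_force: 30.0
[-0.6 -0.1  5.4] roll -0.001 | t 5.8333 pos [0.5921 0.1896 0.245 ] open 0.01191298209474657 F [ 1.3  0.2 -3.4] q6 0.22
jar [ 540.1307  -153.06409] [np.float32(30.725561), np.float32(206.93329)]
jar [ 578.3293  -267.57358] [np.float32(35.92801), np.float32(36.450584)]
jar [ 595.93866 -145.81792] [np.float32(36.95835), np.float32(37.512825)]
jar [605.84894 -87.55298] [np.float32(36.817932), np.float32(37.408924)]
jar [ 587.3361  -189.26605] [np.float32(124.26442), np.float32(248.85217)]
crate (array([ 599.0231 , -174.12134], dtype=float32), [np.float32(88.11279), np.float32(248.12268)], np.float32(1.4134407))
floor px [[ 0.59214644 -0.21047842  0.006     ]] [33 98 19] 0.95894796
```

View pics/c1.png

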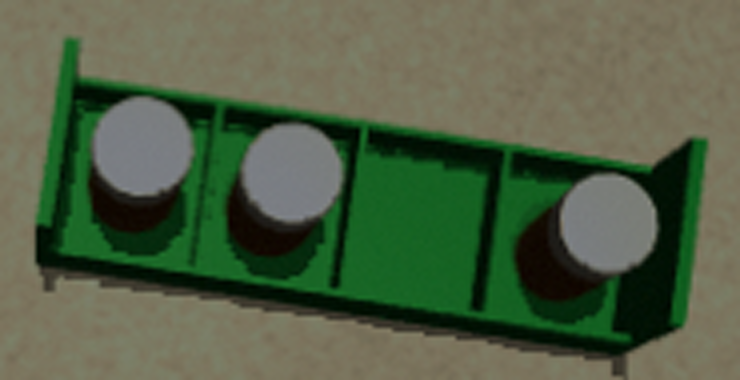

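The crop confirms the empty cell at (425,215) of the crop. The jar midpoints and the cover-based estimate agree on a cell centre of about (0.5877, -0.207). Setting the cover down.

```bash
python3 -m crank '[[-1,0,0,2,0],[-1,0,0,3,0],[-1,0,0,4,0],[-1,0,0,4,0],[-1,0,0,4,0]]'
```

```text
time: 6.25
tool_pos: [0.5916, 0.1898, 0.2397]
tool_rot: [3.141, 0.0, 1.542]
contact_force: [0.0, 1.1, -3.0]
opening: 0.0116
grip_force: 30.0
```

```bash
python3 -m crank '[[-1,0,0,1,0],[-1,0,0,1,0],[-1,0,0,1,0]]'; python3 -m crank '[[-1,0,0,0.7,0],[-1,0,0,0.7,0],[-1,0,0,0.7,0]]'
```

```text
time: 6.5
tool_pos: [0.5916, 0.1898, 0.2396]
tool_rot: [3.141, -0.0, 1.542]
contact_force: [-3.4, -0.7, 6.1]
opening: 0.0115
grip_force: 30.0
time: 6.75
tool_pos: [0.5915, 0.1898, 0.2395]
tool_rot: [3.141, -0.0, 1.542]
contact_force: [-5.8, -0.9, 11.1]
opening: 0.0116
grip_force: 30.0
```

It rests on the mat at the expected height. Releasing and rising.

```bash
python3 -m crank '[[-1,0,0,-1,0],[0.3,0,0,-1,0],[0.3,0,0,-1,0],[0.3,0,0,-1,0],[0.3,0,0,-1,0],[0.3,0,0,-1,0],[1,0,0,-1,0],[1,0,0,-30,0],[1,0,0,-70,0],[1,0,0,-110,0],[1,0,0,-130,0],[1,0,0,-130,0]]'
python3 -c "
from h import *
go(.428,-.003,.345,-.1435)"
```

```text
time: 7.75
tool_pos: [0.5924, 0.19, 0.3741]
tool_rot: [3.131, -0.002, 1.542]
contact_force: [1.5, 0.7, 0.3]
opening: 0.0806
grip_force: 0.0
[-197.7 -159.    27. ] roll 0.115 | t 7.75 pos [0.5924 0.19   0.3741] open 0.08056299401958568 F [1.5 0.7 0.3] q6 0.22
```

```bash
python3 -m crank '[[1,-30,-24,4,0.02],[1,-60,-48,8,0.04],[1,-90,-72,12,0.05],[1,-120,-96,16,0.07],[1,-150,-120,20,0.09],[1,-180,-144,24,0.115],[1,-195,-157,27,0.115],[1,-198,-159,27,0.115],[1,-198,-159,27,0.115],[1,-198,-159,27,0.115],[1,-198,-159,27,0.115]]'
python3 - <<'E'
from h import *
p,d=vision.read_camera('top'); q,e=vision.read_camera('side')
go(.428,-.003,.221,-.1435)
cv2.imwrite('pics/2.png',np.hstack([cv2.resize(p[100:340,90:490],(400,240)),q[140:380,140:540]])[...,::-1])
E
```

```text
time: 8.67
tool_pos: [0.4278, -0.0029, 0.341]
tool_rot: [3.141, -0.0, 1.428]
contact_force: [0.2, -1.3, 0.2]
opening: 0.0922
grip_force: 0.0
[-1.000e-01  4.000e-01  1.199e+02] roll 0.001 | t 8.7667 pos [ 0.4276 -0.0028  0.3409] open 0.09199019179245893 F [ 0.  -0.5  0.8] q6 -0.04
```

View pics/2.png

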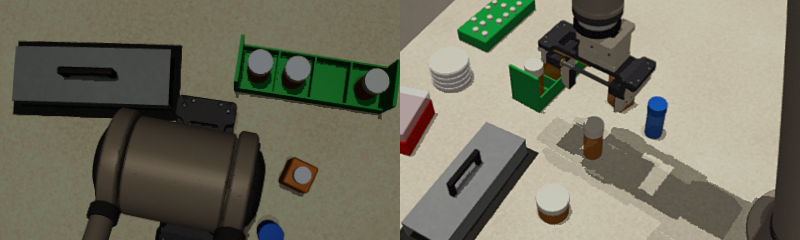

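The cover lies square on the mat in the left panel at (85,75), and the jar stands under the gripper in the right panel at (593,138). Lowering and grasping.

```bash
python3 -m crank '[[1,0,0,30,0],[1,0,0,60,0],[1,0,0,90,0],[1,0,0,110,0],[1,0,0,120,0],[1,0,0,120,0],[1,0,0,120,0],[-1,0,0,120,0],[-1,0,0,120,0],[-1,0,0,120,0],[-1,0,0,120,0],[-1,0,0,120,0]]' 15
python3 -m crank '[[-1,0,0,0,0],[-1,0,0,0,0],[-1,0,0,0,0],[-1,0,0,0,0],[-1,0,0,0,0]]'
```

```text
time: 9.77
tool_pos: [0.427, -0.0036, 0.2214]
tool_rot: [3.14, 0.0, 1.427]
contact_force: [1.6, 0.4, 0.3]
opening: 0.0632
grip_force: 0.0
time: 10.18
tool_pos: [0.4269, -0.0036, 0.2209]
tool_rot: [3.142, 0.0, 1.427]
contact_force: [-0.6, 0.6, 0.8]
opening: 0.0394
grip_force: 15.0
```

```bash
python3 -m crank '[[-1,0,0,-15,0],[-1,0,0,-40,0],[-1,0,0,-75,0],[-1,0,0,-110,0],[-1,0,0,-130,0],[-1,0,0,-135,0],[-1,0,0,-135,0],[-1,0,0,-135,0]]'
python3 - <<'E'
from h import *
go(.5877,-.207,.355,-.1435)
E
```

```text
time: 10.85
tool_pos: [0.4265, -0.0035, 0.355]
tool_rot: [-3.14, 0.0, 1.427]
contact_force: [-0.3, -0.2, -1.5]
opening: 0.0397
grip_force: 15.0
[-178.3  188.7   -0.3] roll -0.001 | t 10.85 pos [ 0.4265 -0.0035  0.355 ] open 0.039737036149160306 F [-0.3 -0.2 -1.5] q6 -0.04
```

```bash
python3 -m crank '[[-1,-8,8,0,0],[-1,-25,26,0,0],[-1,-47,50,0,0],[-1,-70,74,0,0],[-1,-93,98,0,0],[-1,-116,123,0,0],[-1,-138,146,0,0],[-1,-157,166,0,0],[-1,-171,181,0,0],[-1,-177,187,0,0],[-1,-178,189,0,0],[-1,-178,189,0,0]]'
python3 -m crank '[[-1,0,0,0,0],[-1,0,0,0,0],[-1,0,0,0,0]]'
python3 - <<'E'
from h import *
go(.5877,-.207,.2269,-.1435)
p,d=vision.read_camera('top'); q,e=vision.read_camera('side')
cv2.imwrite('pics/3.png',np.hstack([p[60:360,60:460],q[60:360,140:540]])[...,::-1])
E
```

```text
time: 11.85
tool_pos: [0.5883, -0.2071, 0.3542]
tool_rot: [-3.139, -0.001, 1.426]
contact_force: [0.0, 0.5, -1.9]
opening: 0.0395
grip_force: 15.0
time: 12.1
tool_pos: [0.5881, -0.2059, 0.3563]
tool_rot: [-3.142, 0.0, 1.428]
contact_force: [0.0, -0.0, -1.5]
opening: 0.0392
grip_force: 15.0
[ -1.2  -0.2 129.4] roll 0.001 | t 12.1 pos [ 0.5881 -0.2059  0.3563] open 0.03918401188504936 F [ 0.  -0.  -1.5] q6 -0.32
```

View pics/3.png

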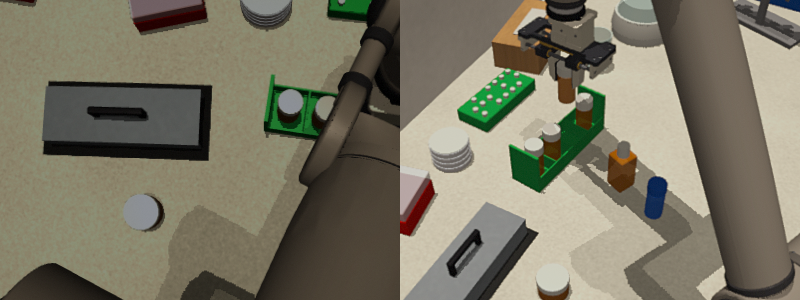

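The jar hangs over the gap between the stored jars in the right panel, at (567,88). Lowering to just above the floor.

```bash
python3 -m crank '[[-1,-1,0,20,0],[-1,-1,0,45,0],[-1,-1,0,70,0],[-1,-1,0,95,0],[-1,-1,0,112,0],[-1,-1,0,120,0],[-1,-1,0,124,0],[-1,-1,0,126,0],[-1,-1,0,126,0],[-1,-1,0,126,0]]'
python3 -m crank '[[-1,0,0,1,0],[-1,0,0,1.5,0],[-1,0,0,1.5,0],[-1,0,0,1.5,0]]'
```

```text
time: 13.03
tool_pos: [0.5886, -0.2079, 0.2312]
tool_rot: [3.139, 0.001, 1.427]
contact_force: [-0.3, -0.1, 0.4]
opening: 0.0396
grip_force: 15.0
time: 13.37
tool_pos: [0.5883, -0.2079, 0.2287]
tool_rot: [3.141, 0.0, 1.427]
contact_force: [-0.5, -0.4, -0.9]
opening: 0.0396
grip_force: 15.0
```

```bash
python3 -m crank '[[-1,0,0,0.8,0],[-1,0,0,1.5,0],[-1,0,0,1.5,0],[-1,0,0,1.5,0]]'; python3 -m crank '[[-1,0,0,0.7,0],[-1,0,0,0.7,0],[-1,0,0,0.7,0]]'
```

```text
time: 13.7
tool_pos: [0.5883, -0.2079, 0.227]
tool_rot: [3.141, 0.0, 1.427]
contact_force: [0.0, -0.5, 0.0]
opening: 0.0395
grip_force: 15.0
time: 13.95
tool_pos: [0.5884, -0.2079, 0.2269]
tool_rot: [3.141, 0.0, 1.427]
contact_force: [-1.1, 0.5, 5.9]
opening: 0.0393
grip_force: 15.0
```

Floor contact at the expected height. Releasing.

```bash
python3 -m crank '[[0.3,0,0,0,0],[0.3,0,0,0,0],[0.3,0,0,0,0],[0.3,0,0,0,0],[0.3,0,0,0,0],[0.3,0,0,0,0],[0.3,0,0,-20,0],[0.3,0,0,-50,0],[0.3,0,0,-90,0],[0.3,0,0,-130,0],[0.3,0,0,-150,0],[0.3,0,0,-150,0]]'
python3 -m crank '[[0.3,-40,-30,0,0],[0.3,-80,-60,0,0],[0.3,-120,-90,0,0],[0.3,-160,-120,0,0],[0.3,-200,-150,0,0],[0.3,-200,-150,0,0],[0.3,-200,-150,0,0],[0.3,-200,-150,0,0]]'
python3 - <<'E'
from h import *
from cell import telemetry
p,d=vision.read_camera('top'); q,e=vision.read_camera('side')
cv2.imwrite('pics/4.png',np.hstack([p[60:360,100:500],q[100:400,140:540]])[...,::-1])
s=telemetry.observe(); print(s['time'],s['tool_pos'],s['contact_force'])
g=roi((d>.885)&(d<.935),90,290,110,230)
print('cover',rect('top',g,.048))
k=roi(p.max(2)<40,150,190,90,200)
E
```

```text
time: 14.95
tool_pos: [0.5889, -0.2081, 0.3825]
tool_rot: [3.131, 0.003, 1.427]
contact_force: [0.4, -1.3, 0.3]
opening: 0.0594
grip_force: 0.0
time: 15.62
tool_pos: [0.4094, -0.3857, 0.3753]
tool_rot: [-3.141, -0.001, 1.422]
contact_force: [1.0, 0.1, -0.4]
opening: 0.0595
grip_force: 0.0
15.7167 [ 0.41129908 -0.38389812  0.37557867] [ 0.13753851  0.294559   -0.4843288 ]
cover (array([592.0496 , 187.75586], dtype=float32), [np.float32(95.15021), np.float32(264.84586)], np.float32(1.5424331))
```

View pics/4.png

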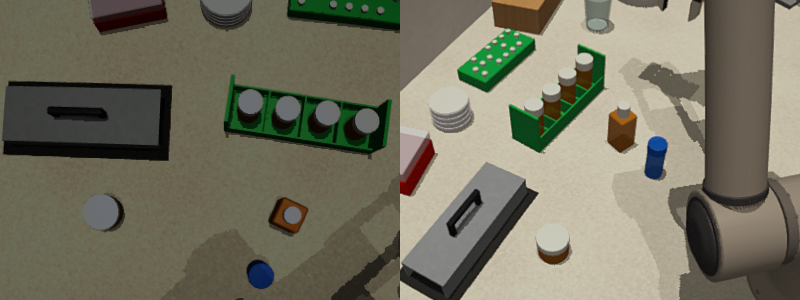

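The crate now holds four upright jars, with the new one at left panel (327,116). The cover measures (592,188) mm, within about 1 mm of the mat centre, and the robot touches nothing.

```bash
python3 -m crank '[[0.3,0,0,0,0],[0.3,0,0,0,0],[0.3,0,0,0,0]]' | head -1; python3 -c "
from cell import ticket
print(ticket.hand_in())"
```

```text
time: 15.97
the job is handed in; nothing more can be done
None
```

The job is handed in at about 16 s: the cover lies handle up within about 1 mm of the mat's centre, and the amber jar stands released on the floor of the previously empty cell.

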